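# Close up the bamboo bath box

## Task

Close up the bamboo box on the teak shelf with your fingertips: push its little drawer fully home, and push its lid over from behind and down until it lies flat shut. The massager stays in the box; only push from the outside, without gripping the drawer or lid or opening either further, do not lift or disturb anything else, and leave the hand clear at the end.

Things in the scene. Friction and masses are not known exactly. Their poses are not given: they have to be found in the camera images.
- bamboo_box: pale bamboo box that stands heavily and does not move, 140 mm deep (x) by 160 mm wide (y) by 75 mm high without its lid; origin at the centre of its underside, which rests on the slatted teak shelf (shelf top 16 mm above the table). Its -x side is its front, roughly facing the robot; z up. Lower 38 mm: bay of a shallow drawer at the front; above it an open compartment (floor 38 mm above the underside) closed by a lid hinged along the rear (+x) top edge
- drawer (a joint): how far the drawer stands out of the box front, m: 0 fully home, up to 0.09; it slides along the box's -x with about 1.5 N of friction and stays where it is left; starts 0.025 to 0.055
- drawer_front (a point): centre of the outer face of the drawer's dark front panel (156 mm wide, 32 mm high, 8 mm thick; spans 4 to 36 mm above the box's underside, so its lower edge is 20 mm above the table); when home, this face is 8 mm in front of the box's front wall, that is at x = -0.078, z = 0.020 in the box frame. Behind the panel is the drawer's pale tray (140 mm wide, 124 mm deep, empty), not to be touched
- lid (a joint): lid angle, rad: 0 shut (flat on the rim), about 1.57 upright, stop at 1.9; the hinge is stiff (0.25 N m of friction), so the lid stays where it is left and does not fall; starts 0.9 to 1.4, leaning over the box. The hinge axis runs along the box's y at x = 0.070, z = 0.075 in the box frame
- lid_edge (a point): middle of the lid's free edge on its outer (upper when shut) face. The lid is a bamboo board 148 mm from hinge axis to free edge, 166 mm wide, 8 mm thick; shut, it lies between z = 0.075 and 0.083 in the box frame and overhangs the front wall by 8 mm. Open, its outer face looks to the rear (+x of the box); its inner face carries a thin brown cork lining (122 x 142 x 3 mm), not to be touched
- massager: blue silicone scalp massager, a round knob 68 mm diameter and 29 mm tall, lying loose in the open compartment, lower than the rim; it stays there; origin at the centre of its underside
- glass_jar: small clear glass jar with an aluminium screw cap, 60 mm diameter, 75 mm tall; a bystander; origin at the centre of its underside
- hourglass: sauna hourglass with two round teak end discs, 68 mm diameter, 130 mm tall; a bystander; origin at the centre of its underside
- oil_bottle: amber glass bottle with a black cap, 52 mm diameter, 120 mm tall; a bystander; origin at the centre of its underside
- rinse_cup: white ceramic cup, 72 mm across the rim, 90 mm tall; a bystander; origin at the centre of its underside
- tongue_scraper: U-shaped stainless steel tongue scraper of 6 mm bar lying flat, about 50 mm across and 123 mm long; a bystander; origin near its middle, underside
- nail_brush: small pale wooden nail brush, 40 x 90 x 28 mm; a bystander; origin at the centre of its underside
Not all that is in view belongs to the job. What is meant by the massager is not green, and is the larger of those in its own colour.

How it is judged:
By the outcome, as a careful person would: the job done as asked, in the order asked, and still so for the second after the job is handed in, with the robot touching nothing.
It also fails if it takes over 48 s, if anything falls off the work surface, if the arm or the gripper's body presses on something with over 40 N, if the wrist force passes 120 N, or if a joint passes its speed limit or range.

## Robot

A 7-joint arm with a two-finger parallel gripper is mounted at the origin on the work surface. World frame = base frame: x ahead of the robot, y to its left, z up, the work surface at z = 0. Lengths are in m, angles in rad, forces in N, time in s.
With the tool pointing down it reaches from about 0.4 to 0.875 m from the base axis. Payload 19.3 kg.
Tool frame: the origin (TCP) lies midway between the tips of the shut fingers; the grasp point (between the pads) lies 19 mm behind it; z points along the fingers, y is the line along which they close (so a half turn about z gives the same grasp; the last joint's range is limited). The gripper opens to 85 mm and grips with 20 to 120 N. Pads are 22 mm wide; open, the fingers measure 114 mm over their backs; the gripper's body (76 mm by 85 mm) begins 54 mm behind the grasp point. The pads swing forward as they close: fully open they stand 13 mm farther back than shut.
Start: joints at [-1.275, 0.521, -0.036, 1.599, 0.021, 1.021, -0.113], TCP at [0.224, 0.584, 0.231] pointing down, gripper open.
Joint ranges: [-2.91, 2.91], [-0.3, 2.13], [-1.5, 1.42], [0.17, 2.43], [-1.26, 4.41], [0.16, 1.93], [-2.52, 2.52]. Speed limits (rad/s): [1.89, 1.89, 2.39, 2.39, 3.01, 3.01, 3.01].

## Interface

Orientations are given as [roll, pitch, yaw] about the fixed x, y, z axes, in that order (R = Rz(yaw) Ry(pitch) Rx(roll)).
In Python, from workcell import telemetry, grab_frame, calibration, bot, outline_of, landmark_of gives the robot as it stands. The module is installed in compiled form; this text tells all that it offers.
- The arm moves only by the shell command python3 -m inch 'ROWS' [FORCE]. ROWS is JSON, a list of rows, each a list of 7 numbers: the shift along the tool's x, y, z in m, then the turn, a rotation vector about the tool's x, y, z in rad, then the closure, from 0 (fully open) to 1 (shut). A call has 1 to 5 rows; each row shifts and turns the commanded pose from where the row before left it, along the tool's axes as they then stand; what a row does not reach is not made up. A row lasts 1/10 s, in which the tool goes at most 50 mm and 8.59 degrees, less where a joint would pass 70% of its speed; a pose out of reach is approached as far as the arm can. A call is refused whole if a number of a shift passes 0.05 or a number of a turn 0.15, either way. A call with a gripper value outside its range is refused whole. The fingers move at their own pace and stop on an object; FORCE is the grip in N (left out, the last holds). Time passes only in rows, so rows that do not move let the fingers close. It gives the time, the measured TCP pose, the force, the opening and the grip force at its end, in the units of the state.
- telemetry.observe(): the state, without advancing time (a new reading comes with each control period).
- grab_frame(name): name is "scene" or "top"; returns the picture (400x640x3 uint8, red, green, blue); there is no depth.
- calibration(name): a dict with "fovy" (degrees; the focal length in pixels is half the picture's height over the tangent of half this angle, whatever the lens; pixels are square), "cx", "cy" (the principal point, pixels), "pose" (4x4, takes a point from camera to world coordinates). Camera axes: x right, y down, z forward; pixel columns grow to the right and rows downward; lengths in m; the calibration is good to about 2 mm. A picture is of the moment at which its call begins. calibration takes no time and is no camera call.
- bot.job_done(): hands the job in; it is judged then, once.
Trained networks look in the newest picture that a camera, given by its name, has taken for a name from the list of things; names that differ only in an ending like _2 or _b are one class to them, and where a whole thing is asked for, a point or a joint stands for the part that bears it (a point fixed in the world has none). Each returns a list of dicts, best first, with "score" (0 to 1); they miss things now and then, are a little off and sometimes report something else, mostly with a low value. They report only what shows in the picture. A call takes as long as a camera call. They do not tell look-alikes from the thing itself.
- outline_of(label, camera): "region" (400x640 bool, what is visible of it) and "rect" ([left, top, right, bottom] in pixels, round what is visible of it).
- landmark_of(label, camera): "xy" ([column, row] in pixels: a listed point, or the origin of a listed thing).
The state is a dict: "clock": time; "qpos": joint angles; "qd": joint speeds; "joint_efforts": joint torques, N m; "position": TCP position; "tool_rot": TCP orientation; "force": force on the tool from outside, world axes, zero at the start; "moment": the same for the moment, N m; "grip_width": finger opening in m; "finger_force": force on a finger pad.
Only numpy, scipy, OpenCV 4.12 (cv2) and the standard library are available. Lean on these libraries where they do the work, as an engineer would, in place of code of your own. Each camera call takes 0.05 s, during which the arm holds its last target. There are 200 camera calls.

## Working session

There is one attempt and no reset: what is moved stays moved. The work goes in short steps, Python scripts to look and compute and a shell command to move; the robot and the scene stay as the last step left them, time stands still between calls to the robot, and variables do not carry over. Pictures are saved under pics/ and viewed, at most 10 in all, crops included, and the job is handed in when it is done.

```bash
mkdir -p pics; cat > h.py <<'E'
import numpy as np, cv2
from workcell import telemetry, grab_frame, calibration, bot, outline_of, landmark_of
def K(n):
    c=calibration(n); f=200/np.tan(np.radians(c["fovy"])/2); return f,c["cx"],c["cy"],np.array(c["pose"])
def snap(n,fn=None):
    im=grab_frame(n)
    if fn: cv2.imwrite("pics/"+fn,cv2.cvtColor(im,cv2.COLOR_RGB2BGR))
    return im
def ray(n,uv):
    f,cx,cy,P=K(n); d=P[:3,:3]@np.array([(uv[0]-cx)/f,(uv[1]-cy)/f,1]); return P[:3,3],d/np.linalg.norm(d)
def atz(n,uv,z):
    o,d=ray(n,uv); return o+d*(z-o[2])/d[2]
def proj(n,p):
    f,cx,cy,P=K(n); q=P[:3,:3].T@(np.asarray(p)-P[:3,3]); return np.array([f*q[0]/q[2]+cx,f*q[1]/q[2]+cy])
def tri(uv1,uv2):
    o1,d1=ray("scene",uv1);o2,d2=ray("top",uv2)
    s=np.linalg.lstsq(np.c_[d1,-d2],o2-o1,rcond=None)[0]
    a=o1+s[0]*d1;b=o2+s[1]*d2
    return (a+b)/2,np.linalg.norm(a-b)
E
python3 - <<'E'
from h import *
np.set_printoptions(precision=4,suppress=True)
for n in("scene","top"):
    snap(n,n+"0.png"); print(n,K(n))
    for l in("bamboo_box","drawer_front","lid_edge","massager"):
        print(l,[(np.round(r["xy"],1),round(r["score"],2)) for r in landmark_of(l,n)][:3])
print(telemetry.observe())
E
```

```text
scene (np.float64(369.7989974843), 319.8007113480903, 198.37853573203566, array([[ 0.3849,  0.7201, -0.5774,  1.0728],
       [ 0.9229, -0.3061,  0.2336, -0.2179],
       [-0.0085, -0.6228, -0.7824,  0.8143],
       [ 0.    ,  0.    ,  0.    ,  1.    ]]))
bamboo_box [(array([381.7, 218.9]), 0.94), (array([172. , 283.1]), 0.22)]
drawer_front []
lid_edge [(array([396. , 166.9]), 0.66)]
massager [(array([361.6, 140.4]), 0.8), (array([383.8, 132.4]), 0.61)]
top (np.float64(505.47398723771926), 323.05463809340495, 198.9159163318747, array([[-0.0213, -0.9945,  0.1025,  0.4264],
       [-0.9997,  0.0196, -0.0173,  0.0035],
       [ 0.0152, -0.1028, -0.9946,  1.3528],
       [ 0.    ,  0.    ,  0.    ,  1.    ]]))
bamboo_box [(array([261.2, 183.5]), 0.79)]
drawer_front [(array([246.4, 226.2]), 0.65)]
lid_edge [(array([255.1, 157.4]), 0.8)]
massager [(array([223.6, 297.2]), 0.95), (array([254.8, 184.8]), 0.86), (array([191.6, 302.7]), 0.51)]
{'clock': 0.5, 'qpos': array([-1.2752,  0.5214, -0.0363,  1.5995,  0.0212,  1.0211, -0.1128]), 'qd': array([ 0.0009,  0.0002,  0.0015,  0.0014, -0.0012, -0.0014, -0.0005]), 'joint_efforts': array([ -0.0009, -92.627 ,   1.9781, -37.0038,   0.0182,   0.0027,
        -0.    ]), 'position': array([0.2236, 0.5836, 0.2312]), 'tool_rot': array([-3.1415,  0.    ,  2.7757]), 'force': array([-1.0047,  0.3994, -0.6962]), 'moment': array([-0.0162, -0.0059,  0.0156]), 'finger_force': 0.0, 'grip_width': 0.08556371385424573}
```

View pics/scene0.png

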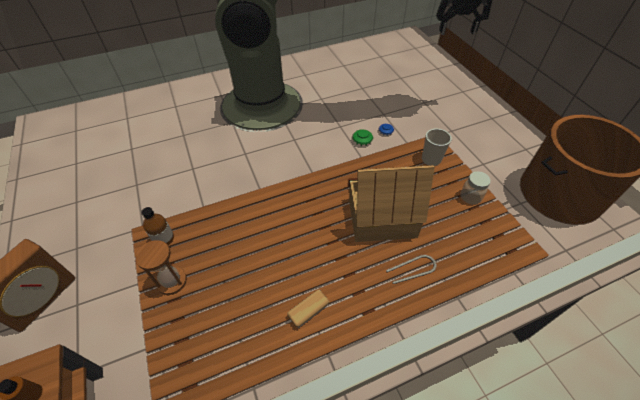

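View pics/top0.png

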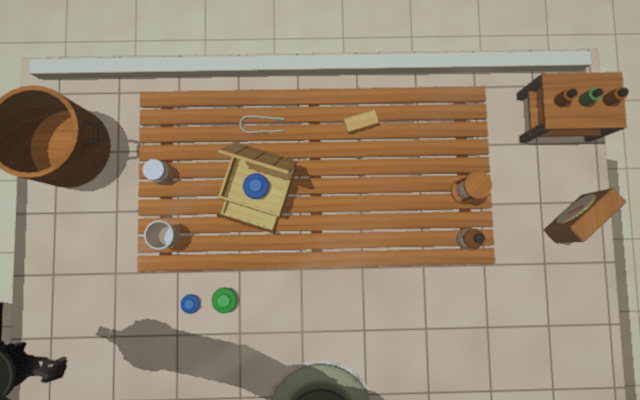

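The scene view shows the box at about (390,205) with its lid up, seen from behind. In the top view the box is at about (257,187), the drawer front edge near (248,222) and the lid near (258,155). The massager sits at (256,185). Next I'll zoom in on both.

```bash
python3 - <<'E'
from h import *
a=cv2.imread("pics/top0.png")[130:245,205:315]; b=cv2.imread("pics/scene0.png")[150:250,335:445]
a=cv2.resize(a,None,fx=5,fy=5,interpolation=cv2.INTER_CUBIC)
b=cv2.resize(b,None,fx=5,fy=5,interpolation=cv2.INTER_CUBIC)
cv2.imwrite("pics/ta.png",a);cv2.imwrite("pics/sb.png",b)
E
```

```text
(no output)
```

View pics/ta.png

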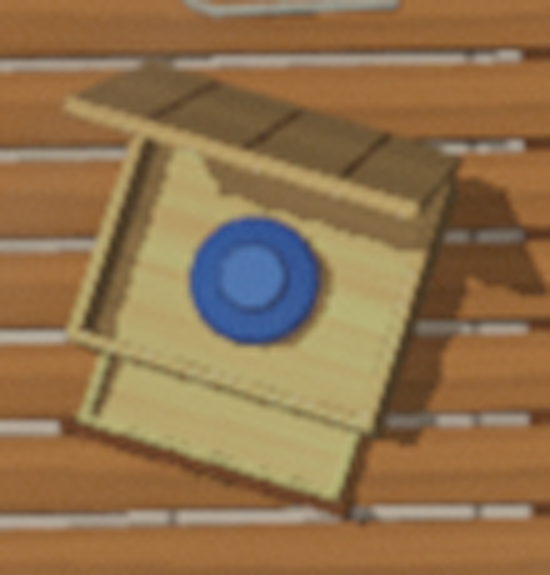

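View pics/sb.png

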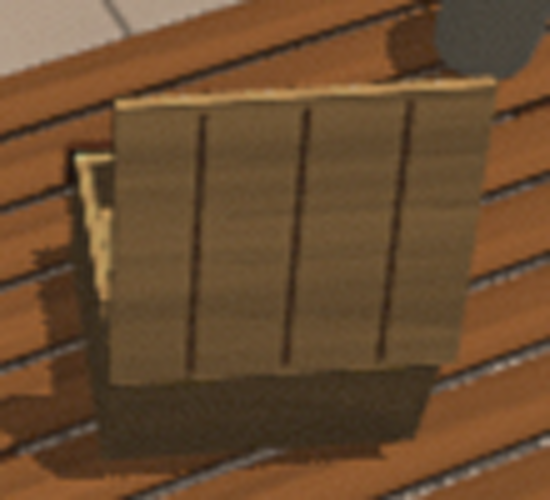

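```bash
cat > fit.py <<'E'
from h import *
from scipy.optimize import least_squares
T=lambda u,v:("top",205+u/5,130+v/5)
S=lambda u,v:("scene",335+u/5,150+v/5)
lid=lambda s,y,t:(lambda a,d:(.07-s*np.cos(a)+t*np.sin(a),y,.075+s*np.sin(a)+t*np.cos(a)))
fx=lambda *p:(lambda a,d:p)
dr=lambda x,y,z:(lambda a,d:(x-d,y,z))
obs=[(T(70,338),fx(-.07,.08,.075)),(T(375,433),fx(-.07,-.08,.075)),
(T(68,107),lid(.148,.083,0)),(T(410,216),lid(.148,-.083,0)),(T(75,96),lid(.148,.083,.008)),(T(420,203),lid(.148,-.083,.008)),
(T(80,418),dr(-.07,.07,.034)),(T(338,500),dr(-.07,-.07,.034)),
(S(116,108),lid(.148,-.083,.008)),(S(494,88),lid(.148,.083,.008)),(S(112,385),lid(0,-.083,.008)),(S(457,360),lid(0,.083,.008)),
(S(103,458),fx(.07,-.08,0)),(S(415,438),fx(.07,.08,0))]
def W(p,q): c,s=np.cos(p[2]),np.sin(p[2]); return np.array([p[0]+c*q[0]-s*q[1],p[1]+s*q[0]+c*q[1],.016+q[2]])
def res(p): return np.concatenate([proj(o[0],W(p,g(p[3],p[4])))-o[1:] for o,g in obs])
if __name__=="__main__":
    r=least_squares(res,[.48,.12,-.3,1.2,.04],loss="soft_l1"); print(np.round(r.x,4)); print(np.round(res(r.x).reshape(-1,2),1))
    p=r.x
    e1=np.array([np.cos(p[2]),np.sin(p[2])]);
    print("front",W(p,(-.078-p[4],0,.02)),"edge",W(p,lid(.148,0,.008)(p[3],0)))
    for l,q in(("cup",(158,236)),("jar",(154,171)),("scraper",(262,124))): print(l,atz("top",q,{"cup":.09,"jar":.09,"scraper":.02}[l]))
E
python3 fit.py
```

```text
[ 0.6065  0.1458 -0.3157  1.2364  0.0362]
[[-0.7  0.1]
 [-0.6 -0.4]
 [-0.8  0.6]
 [ 1.5  0.2]
 [-1.3 -0.6]
 [ 0.4 -0.6]
 [-0.3  0.2]
 [ 0.  -0.3]
 [-0.5 -0.1]
 [ 0.6 -1.1]
 [-1.   0.3]
 [-0.2  0.3]
 [-0.6  0.4]
 [-0.4 -0.1]]
front [0.49787721 0.18126385 0.036     ] edge [0.63400495 0.13680552 0.23342578]
cup [0.47212979 0.39291143 0.09      ]
jar [0.63542035 0.40488382 0.09      ]
scraper [0.76931184 0.14004653 0.02      ]
```

The fit is good, with residuals around 1 px: box at (0.6065, 0.1458), yaw -0.316, lid 1.24 rad, drawer out 36 mm. Now I'll approach the front at height, with the fingers closing.

```bash
cat > st.py <<'E'
from h import *
from scipy.spatial.transform import Rotation as R
o=telemetry.observe(); p=np.array([.6065,.1458,.016]); B=R.from_euler("z",-.3157).as_matrix()
print("t",round(o["clock"],2),"box-frame TCP",np.round(B.T@(o["position"]-p),4),"tool z",np.round(B.T@R.from_euler("xyz",o["tool_rot"]).as_matrix()[:,2],3),"tool x",np.round(B.T@R.from_euler("xyz",o["tool_rot"]).as_matrix()[:,0],3),"F",np.round(B.T@o["force"],1),"w",round(o["grip_width"],4),"q",np.round(o["qpos"],2))
E
python3 -m inch '[[0,0,0,0,0,-0.05,1],[-0.029,-0.025,0,0,0,0,1],[-0.029,-0.025,0,0,0,0,1],[-0.029,-0.025,0,0,0,0,1],[-0.029,-0.025,0,0,0,0,1]]' 40 && python3 st.py
```

```text
clock: 1.0
position: [0.3034, 0.4512, 0.2314]
tool_rot: [3.141, 0.0, 2.826]
force: [-0.2, 0.5, 0.6]
grip_width: 0.0125
finger_force: 0.0
t 1.0 box-frame TCP [-0.383   0.1962  0.2154] tool z [ 0.  0. -1.] tool x [-1.  0. -0.] F [-0.3  0.4  0.6] w 0.0125 q [-1.06  0.39 -0.03  1.82  0.02  0.93  0.15]
```

```bash
python3 -m inch '[[-0.029,-0.025,0,0,0,0,1],[-0.029,-0.025,0,0,0,0,1],[-0.029,-0.025,0,0,0,0,1],[-0.029,-0.025,0,0,0,0,1],[-0.029,-0.025,0,0,0,0,1]]' >/dev/null && python3 -m inch '[[-0.029,-0.025,0,0,0,0,1],[-0.029,-0.025,0,0,0,0,1],[-0.02,-0.02,0,0,0,0,1],[0,0,0,0,-0.15,0,1],[0,0,0,0,-0.15,0,1]]' && python3 st.py
```

```text
clock: 2.0
position: [0.4558, 0.1949, 0.2314]
tool_rot: [-3.14, 0.279, 2.819]
force: [0.7, -0.4, -1.4]
grip_width: -0.0
finger_force: 0.0
t 2.0 box-frame TCP [-1.585e-01 -1.000e-04  2.154e-01] tool z [ 0.276 -0.003 -0.961] tool x [-0.961  0.006 -0.276] F [ 0.8 -0.2 -1.4] w -0.0 q [-0.81  0.24  0.16  2.1   0.32  0.68  0.35]
```

```bash
python3 -m inch '[[0.0098,0,0.0315,0,0,0,1],[0.0098,0,0.0315,0,0,0,1],[0.0098,0,0.0315,0,0,0,1],[0.0098,0,0.0315,0,0,0,1],[0.0098,0,0.0315,0,0,0,1]]' >/dev/null && python3 -m inch '[[0.005,0,0.017,0,0,0,1],[0.005,0,0.016,0,0,0,1],[0,0,0,0,0,0,1]]' && python3 st.py; python3 -c "
from h import *
a=snap('top')[150:245,205:315];cv2.imwrite('pics/t1.png',cv2.resize(a[:,:,::-1],None,fx=5,fy=5))"
```

```text
clock: 2.8
position: [0.449, 0.1969, 0.0336]
tool_rot: [-3.134, 0.274, 2.826]
force: [-0.1, -0.4, 1.1]
grip_width: 0.0003
finger_force: 0.0
t 2.8 box-frame TCP [-0.1656 -0.0003  0.0176] tool z [ 0.271 -0.008 -0.963] tool x [-0.963  0.    -0.271] F [-0.  -0.4  1.1] w 0.0003 q [-0.87  0.64  0.22  2.25  0.68  0.16 -0.1 ]
```

View pics/t1.png

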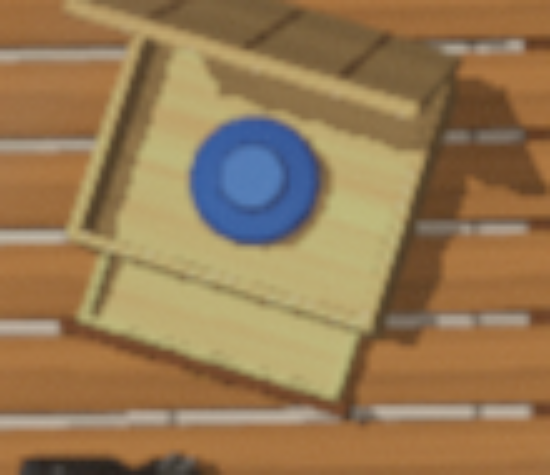

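The top view shows the box and drawer unchanged, with the gripper in front at crop (170,465). Next, push forward.

```bash
python3 -m inch '[[-0.0144,0,0.0041,0,0,0,1],[-0.0144,0,0.0041,0,0,0,1],[-0.0096,0,0.0027,0,0,0,1],[-0.0096,0,0.0027,0,0,0,1]]' && python3 st.py
```

```text
clock: 3.25
position: [0.4975, 0.1816, 0.036]
tool_rot: [-3.137, 0.275, 2.824]
force: [-2.6, 0.2, 0.8]
grip_width: 0.0003
finger_force: 1.0
t 3.25 box-frame TCP [-0.1147  0.0002  0.02  ] tool z [ 0.272 -0.005 -0.962] tool x [-0.962  0.002 -0.272] F [-2.6 -0.7  0.8] w 0.0003 q [-0.71  0.65  0.14  2.16  0.66  0.22  0.01]
```

```bash
python3 -m inch '[[-0.0086,0,0.0037,0,0,0,1],[-0.0086,0,0.0037,0,0,0,1]]'>/dev/null && python3 st.py && python3 -m inch '[[-0.0048,0,0.0013,0,0,0,1],[0,0,0,0,0,0,1]]'>/dev/null && python3 st.py
```

```text
t 3.45 box-frame TCP [-0.0962  0.0002  0.0171] tool z [ 0.272 -0.005 -0.962] tool x [-0.962  0.001 -0.272] F [-2.4 -0.3  1.2] w 0.0002 q [-0.66  0.66  0.12  2.13  0.66  0.24  0.05]
t 3.65 box-frame TCP [-0.0912 -0.0002  0.0166] tool z [ 0.272 -0.006 -0.962] tool x [-0.962  0.002 -0.272] F [ 0.4 -0.  -1.4] w -0.0001 q [-0.64  0.66  0.11  2.12  0.66  0.24  0.05]
```

Continue in small steps until the stop shows in the force.

```bash
for i in 1; do python3 -m inch '[[-0.0024,0,0.0007,0,0,0,1],[0,0,0,0,0,0,1]]'>/dev/null; python3 st.py; python3 -m inch '[[-0.0024,0,0.0007,0,0,0,1]]'>/dev/null; python3 st.py; done
```

```text
t 3.85 box-frame TCP [-0.0894 -0.0002  0.0164] tool z [ 0.272 -0.006 -0.962] tool x [-0.962  0.001 -0.272] F [-0.1 -0.2  0.2] w -0.0 q [-0.64  0.66  0.1   2.11  0.66  0.24  0.06]
t 3.95 box-frame TCP [-0.0873 -0.0001  0.0163] tool z [ 0.271 -0.006 -0.962] tool x [-0.962  0.    -0.271] F [-2.  -1.1  1.1] w -0.0 q [-0.63  0.67  0.1   2.11  0.66  0.25  0.06]
```

```bash
python3 -m inch '[[-0.0024,0,0.0007,0,0,0,1]]'>/dev/null; python3 st.py; python3 -m inch '[[-0.0024,0,0.0007,0,0,0,1]]'>/dev/null; python3 st.py
```

```text
t 4.05 box-frame TCP [-0.0862 -0.0001  0.0159] tool z [ 0.27  -0.006 -0.963] tool x [-0.963 -0.    -0.27 ] F [-33.7  -2.9  23.7] w 0.0 q [-0.62  0.67  0.09  2.1   0.66  0.25  0.07]
t 4.15 box-frame TCP [-0.0859 -0.      0.0155] tool z [ 0.267 -0.007 -0.964] tool x [-0.964 -0.002 -0.267] F [-51.8  -3.2  32.2] w -0.0001 q [-0.62  0.67  0.09  2.1   0.66  0.25  0.07]
```

The drawer is against its stop: force jumped at TCP x≈-0.086 (tip offset included). Back off and rise.

```bash
python3 -m inch '[[0.02,0,-0.006,0,0,0,1],[0.02,0,-0.006,0,0,0,1],[0.015,0,-0.005,0,0,0,1],[-0.01,0,-0.035,0,0,0,1],[-0.01,0,-0.035,0,0,0,1]]' >/dev/null; python3 st.py;  python3 -m inch '[[-0.01,0,-0.04,0,0,0,1],[-0.01,0,-0.04,0,0,0,1],[-0.01,0,-0.04,0,0,0,1],[0,0,-0.04,0,0.14,0,1],[0,0,-0.04,0,0.15,0,1]]'>/dev/null; python3 st.py
```

```text
t 4.65 box-frame TCP [-0.1404  0.0006  0.0909] tool z [ 0.271 -0.008 -0.963] tool x [-0.963 -0.002 -0.271] F [ 1.4  0.4 -0.3] w -0.0 q [-0.65  0.47 -0.    2.17  0.6   0.41  0.07]
t 5.15 box-frame TCP [-0.1607  0.0022  0.2915] tool z [-0.008 -0.004 -1.   ] tool x [-1.    -0.001  0.008] F [ 0.5  0.  -1.5] w 0.0003 q [-0.37  0.24 -0.19  1.82  0.05  1.09  0.68]
```

```bash
python3 -m inch '[[-0.043,0,0,0,0,0,1],[-0.043,0,0,0,0,0,1],[-0.043,0,0,0,0,0,1],[-0.043,0,0,0,0,0,1],[-0.043,0,0,0,0,0,1]]' >/dev/null; python3 -m inch '[[-0.043,0,0,0,0,0,1],[0,0,0,0,0,0,1]]'>/dev/null;python3 st.py; python3 - <<'E'
from h import *
a=snap('top')[130:245,205:315]
cv2.imwrite('pics/t2.png',cv2.resize(a[:,:,::-1],None,fx=5,fy=5))
E
```

```text
t 5.85 box-frame TCP [ 0.1038 -0.0021  0.286 ] tool z [-0.002 -0.009 -1.   ] tool x [-1.     0.008  0.002] F [ 0.   0.3 -1.1] w 0.0001 q [-0.19  0.63 -0.1   1.23  0.07  1.29  0.96]
```

View pics/t2.png

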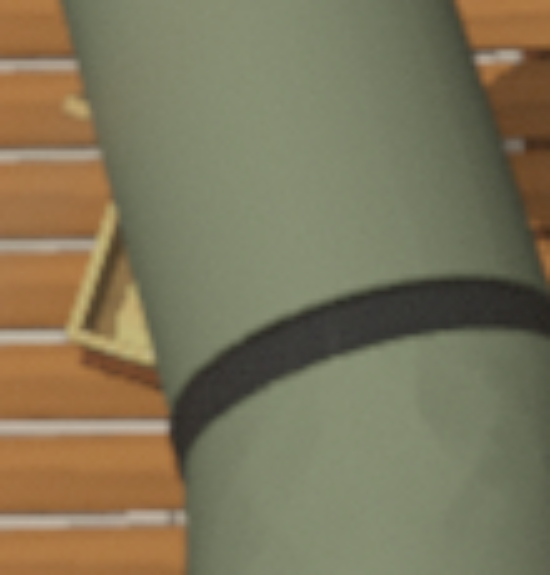

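The top view shows the drawer panel now snug against the box front (crop (115,370)), and the lid corner still at (70,103). Descend behind the lid and approach it.

```bash
python3 -m inch '[[0,0,0.032,0,0,0,1],[0,0,0.032,0,0,0,1],[0,0,0.032,0,0,0,1],[0.02,0,0,0,0,0,1],[0.02,0,0,0,0,0,1]]' >/dev/null; python3 st.py; python3 -m inch '[[0.012,0,0,0,0,0,1],[0.005,0,0,0,0,0,1]]'>/dev/null;python3 st.py
```

```text
t 6.4 box-frame TCP [ 0.0579 -0.0008  0.1912] tool z [-0.004 -0.008 -1.   ] tool x [-1.     0.004  0.004] F [-0.2  1.4  0.9] w 0.0001 q [-0.21  0.63 -0.11  1.47  0.08  1.05  0.91]
t 6.6 box-frame TCP [ 4.12e-02 -1.00e-04  1.93e-01] tool z [-0.002 -0.007 -1.   ] tool x [-1.     0.003  0.002] F [ 2.7 -0.1  1.1] w 0.0003 q [-0.22  0.6  -0.12  1.52  0.08  1.03  0.89]
```

```bash
python3 -m inch '[[0.009,0,0.006,0,0,0,1],[0.009,0,0.006,0,0,0,1],[0.01,0,0.007,0,0,0,1],[0.01,0,0.007,0,0,0,1]]' >/dev/null; python3 st.py; python3 -m inch '[[0.008,0,0.0086,0,0,0,1],[0.008,0,0.0086,0,0,0,1],[0.0065,0,0.01,0,0,0,1],[0.0065,0,0.01,0,0,0,1]]'>/dev/null;python3 st.py
```

```text
t 7.0 box-frame TCP [ 0.0038 -0.0006  0.1657] tool z [-0.002 -0.008 -1.   ] tool x [-1.     0.005  0.002] F [1.8 0.3 0.3] w -0.0001 q [-0.25  0.58 -0.12  1.63  0.09  0.94  0.85]
t 7.4 box-frame TCP [-0.0251 -0.0007  0.1284] tool z [-0.002 -0.008 -1.   ] tool x [-1.     0.005  0.002] F [1.9 0.5 0.2] w -0.0002 q [-0.27  0.59 -0.12  1.73  0.1   0.83  0.81]
```

```bash
python3 -m inch '[[0.0045,0,0.011,0,0,0,1],[0.0045,0,0.011,0,0,0,1],[0.002,0,0.011,0,0,0,1],[0.002,0,0.008,0,0,0,1]]' >/dev/null; python3 st.py; python3 -m inch '[[0,0,0.003,0,0,0,1]]'>/dev/null;python3 st.py;python3 -m inch '[[0,0,0.002,0,0,0,1]]'>/dev/null;python3 st.py
```

```text
t 7.8 box-frame TCP [-0.0379 -0.0012  0.0871] tool z [-0.002 -0.008 -1.   ] tool x [-1.     0.005  0.002] F [ 0.  -0.5  0.9] w 0.0003 q [-0.29  0.63 -0.12  1.79  0.11  0.74  0.78]
t 7.9 box-frame TCP [-0.0381 -0.0012  0.0842] tool z [-0.003 -0.008 -1.   ] tool x [-1.     0.005  0.003] F [-0.5  0.1 -0.1] w -0.0001 q [-0.29  0.64 -0.12  1.79  0.11  0.73  0.78]
t 8.0 box-frame TCP [-0.0377 -0.0011  0.083 ] tool z [-0.002 -0.008 -1.   ] tool x [-1.     0.005  0.002] F [-4.  -1.  11.5] w -0.0002 q [-0.29  0.64 -0.12  1.79  0.11  0.73  0.78]
```

The lid has seated: 11.5 N upward at z = 0.083, its expected shut height. One more slight press, then lift clear and check.

```bash
python3 -m inch '[[0,0,0.001,0,0,0,1],[0,0,0,0,0,0,1]]'>/dev/null;python3 st.py; python3 -m inch '[[0,0,-0.03,0,0,0,1],[0,0,-0.04,0,0,0,1],[0,0,-0.04,0,0,0,1],[0,0,-0.04,0,0,0,1],[0,0,-0.03,0,0,0,1]]'>/dev/null; python3 -m inch '[[0.03,0.03,0,0,0,0,1],[0.03,0.04,0,0,0,0,1],[0.03,0.04,0,0,0,0,1],[0.03,0.04,0,0,0,0,1],[0.03,0.04,0,0,0,0,1]]'>/dev/null;python3 -m inch '[[0.03,0.04,0,0,0,0,1],[0.03,0.04,0,0,0,0,1],[0.03,0.04,0,0,0,0,1],[0,0,0,0,0,0,1]]'>/dev/null; python3 st.py; python3 - <<'E'
from h import *
a=snap('top')[130:245,205:315];b=snap('scene')[150:250,335:445]
r=lambda i:cv2.resize(i[:,:,::-1],(395,360),interpolation=cv2.INTER_CUBIC)
cv2.imwrite('pics/end.png',np.hstack([r(a),r(b)]))
E
```

```text
t 8.2 box-frame TCP [-0.0376 -0.0011  0.083 ] tool z [-0.002 -0.008 -1.   ] tool x [-1.     0.005  0.002] F [-4.7 -2.1  9.1] w 0.0001 q [-0.29  0.64 -0.12  1.79  0.11  0.73  0.78]
t 9.6 box-frame TCP [-0.2824  0.316   0.2598] tool z [-0.005 -0.006 -1.   ] tool x [-1.    -0.003  0.005] F [-0.5 -0.3  0.7] w 0.0002 q [-0.85  0.6  -0.2   1.34  0.12  1.22  0.2 ]
```

View pics/end.png

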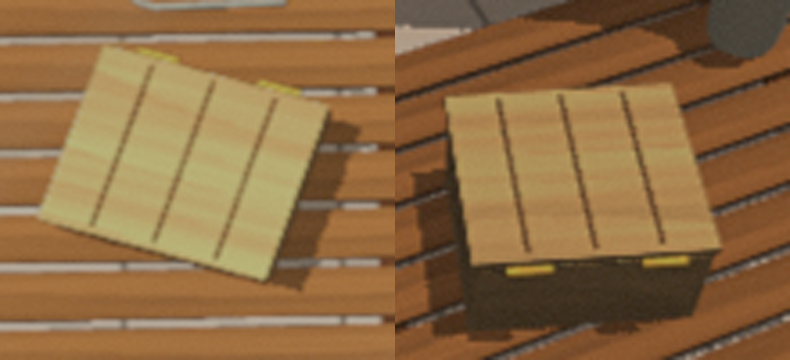

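The end view shows the lid flat and shut (left crop, centre (185,165)). No drawer sticks out past the lid's front edge (line (40,218)–(265,280)), and the hand is well clear.

```bash
python3 -c "
from h import *
print(bot.job_done())"
```

```text
the job is handed in; nothing more can be done
None
```

I pushed the drawer home to its stop, then pushed the lid over from behind until it lay flat shut, left the hand clear, and handed the job in about 10 s into the 48 s limit; the drawer push peaked at about 61 N at the fingertips, under the 120 N wrist limit.

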